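# Probe the bed depth of a glass column and clamp the gauge

### The arm

A 6-joint arm with a two-finger parallel gripper is mounted at the origin on the work surface. World frame = base frame: x ahead of the robot, y to its left, z up, the work surface at z = 0. Lengths are in m, angles in rad, forces in N, time in s.
With the tool pointing down it reaches from about 0.35 to 0.775 m from the base axis. Payload 5.5 kg.
Tool frame: the origin (TCP) lies at the very end of the fingers, on their centre line; the grasp point (between the pads) lies 19 mm behind it (grip_point_offset is the distance from the TCP to the grasp point, in m); z points along the fingers, y is the direction in which the jaws open and shut (so a half turn about z gives the same grasp; the last joint's range is limited). The gripper opens to 85 mm and grips with 20 to 120 N. Pads are 22 mm wide; open, the fingers measure 114 mm over their backs; the gripper's body (76 mm by 85 mm) begins 54 mm behind the grasp point. The pads swing forward as they close: fully open they stand 13 mm farther back than shut.
Start: joints at [-0.14, 0.313, 0.046, 1.304, 0, 1.431], TCP at [0.575, -0, 0.231] pointing down, gripper open.
Joint ranges: [-2.76, 2.76], [-0.86, 1.69], [-1.03, 1.26], [-2.2, 2.34], [-1.47, 1.5], [-3.14, 3.14]. Speed limits (rad/s): [2.57, 2.57, 3.14, 3.14, 3.14, 3.14].

### API

Orientations are given as a unit quaternion [w, x, y, z].
In Python, from workcell import * gives the robot as it stands.
- The arm moves only by the shell command python3 -m crank 'ROWS' [OPENING] [FORCE]. ROWS is a JSON object of lists of equal length, an entry for each row: "travel": the shift along the tool's x, y, z in units of 40 mm (1.0 is 40 mm), a list of three; "turn": the turn about the tool's z in rad. In form: {"travel": [[x, y, z], ...], "turn": [turn, ...]}. A call has 1 to 5 rows; each row is the pose to reach, as a shift and turn from the pose commanded when the call began, along the tool's axes at that moment; what a row does not reach only later rows make up. A row lasts 1/12 s, in which the tool goes at most 41.7 mm and 7.16 degrees, less where a joint would pass 70% of its speed; a pose out of reach is approached as far as the arm can. A call with a gripper value outside its range is refused whole. OPENING is the finger opening in mm, from 0 to 85.4, set as the call begins (- or left out, the last holds). The fingers move at their own pace and stop on an object; FORCE is the grip in N (left out, the last holds). Time passes only in rows, so rows that repeat a pose let the fingers close. It gives the time, the measured TCP pose, the force and the opening at its end, in the units of the state.
- get_state(): the state, without advancing time (a new reading comes with each control period).
- read_camera(name): name is "scene" or "side" or "wrist"; returns a dict with "image" (384x512x3 uint8, red, green, blue), "K" (3x3 intrinsics, pixels), "R" (3x3) and "t" (3): a world point X has camera coordinates R X + t. Camera axes: x right, y down, z forward; pixel columns grow to the right and rows downward; lengths in m; the calibration is good to about 2 mm. The wrist camera is an equidistant fisheye: a pixel r from the principal point sees the ray r / f radians off the axis. A picture is of the moment at which its call begins. There is no depth.
- hand_in(): hands the job in, once; it reports no verdict.
The state is a dict: "clock": time; "joint_pos": joint angles; "qvel": joint speeds; "tau": joint torques, N m; "tcp_pos": TCP position; "orientation": TCP orientation; "wrist_force": force on the tool from outside, world axes, zero at the start; "ft_torque": the same for the moment, N m; "finger_gap": finger opening in m.
Only numpy, scipy, OpenCV 4.12 (cv2) and the standard library are available. Lean on these libraries where they do the work, as an engineer would, in place of code of your own. Each camera call takes 0.05 s, during which the arm holds its last target. There are 200 camera calls.

### The job

Take the depth gauge's probe by its black knob and lower it gently into the glass column until its foot rests on the bed at the bottom. Then swing the lock lever fully over so the probe is clamped at that depth, and let go. Leave the column standing where it is, and the things around the gauge alone.

Things in the scene. Friction and masses are not known exactly. Their poses are not given: they have to be found in the camera images.
- stand: Bench depth gauge, 8 kg, standing on the bench, pose varies. Origin on the bench under the probe's axis; z up. Base 15 mm thick, x -85..85, y -95..155 mm. A post at y +105 carries a level arm 44 mm wide, y +124 to -51, underside 142 and top 166 mm above the bench (174 at the post clamp, y 77..133). The probe runs upright through it at x = y = 0; the lock lever is on its end away from the post.
- knob (a point): Middle of the probe's upright black knob, a cylinder 28 mm across and 36 mm tall, on top of a 14 mm steel rod that slides straight up and down through the arm. The rod moves against about 7 N of friction (a little more when fast), weighs 0.28 kg and stays where it is left (it sinks under 0.5 mm/s by itself).
- probe (a joint): How far the probe is slid down, in m: 0 = fully up (knob's middle 300 mm above the bench), 0.09 = end of slide. Starts between 0 and 0.012. Its foot meets the bed somewhere between 0.035 and 0.085: not known beforehand, to be felt as a firm stop.
- foot: Round rubber foot at the probe's lower end, 28 mm across; origin at the knob's middle, the underside 170 mm straight below it (130 mm above the bench when fully up). It is sprung: it gives 3 mm, from about 0.5 N to 3.5 N, then is solid.
- lock (a joint): Angle of the lock lever in rad: 0 = open, 1.4 = fully over, at its stop; grows anticlockwise seen from above. Starts between 0 and 0.15. From about 0.4 on its steel cam bites the rod ever harder and, fully over, holds the probe against 25 N. Turning friction about 0.1 N m, rising several times once the cam bites (10 to 15 N at the peg); it stays where it is left.
- lever_grip (a point): Point on the axis of the upright black peg at the lock lever's end, 197 mm above the bench. Peg 16 mm across, 168 to 213 mm above the bench. The lever turns about the upright axis at x 0, y -28 mm of the stand; the peg is 85 mm from it, at lock 0 in the direction (-0.643, -0.766) of the stand's x, y, at lock 1.4 in (0.645, -0.764). Push the peg sideways or hold it along the arc.
- column_rim (a point): Centre of the open mouth of the clear glass column, 125 mm above the bench: a tube 96 mm across outside, 86 inside, standing loose on the stand's base under the probe. Inside, a flat grey-topped bed as wide as the bore, firmly set, closes it at an unknown height, 47 to 93 mm above the bench.
- column: The glass column, 110 mm tall, about 1.25 kg; origin at the centre of its underside, 15 mm above the bench; z up.
- cylinder: Bystander: measuring cylinder 190 mm tall on a blue foot 84 mm across; origin at the centre of its underside.
- bottle: Bystander: amber reagent bottle 72 mm across, 150 mm tall; origin at the centre of its underside.
- rack: Bystander: white test-tube rack 100 by 206 mm, 100 mm tall; origin at the centre of its underside, long side along its y.

How it is judged:
By the outcome, as a careful person would: the job done as asked, in the order asked, and still so for the second after the job is handed in, with the robot touching nothing.
It also fails if it takes over 51 s, if anything falls off the work surface, if the arm or the gripper's body presses on something with over 40 N, if the wrist force passes 120 N, or if a joint passes its speed limit or range.

## Working session

There is one attempt and no reset: what is moved stays moved. The work goes in short steps, Python scripts to look and compute and a shell command to move; the robot and the scene stay as the last step left them, time stands still between calls to the robot, and variables do not carry over. Pictures are saved under pics/ and viewed, about 8 in all and at most 12, crops included, and the job is handed in when it is done.

```bash
mkdir -p pics; ls; python3 - <<'E'
from workcell import *
import cv2,numpy as np,pickle
s=get_state();print({k:np.round(v,3).tolist() for k,v in s.items()})
d={}
for n in("scene","side","wrist"):
    c=read_camera(n);d[n]=c;print(n,np.round(c["K"],1).tolist(),np.round(c["R"],3).tolist(),np.round(c["t"],3).tolist())
    cv2.imwrite(f"pics/{n}0.png",c["image"][:,:,::-1])
pickle.dump(d,open("c0.pkl","wb"))
a=np.hstack([d["scene"]["image"],d["side"]["image"]])[:,:,::-1]
E
```

```text
pics
{'clock': 0.0, 'joint_pos': [-0.14, 0.314, 0.045, 1.304, -0.0, 1.431], 'qvel': [-0.001, 0.0, 0.0, 0.0, -0.001, -0.001], 'tau': [-0.003, -48.063, 29.853, 0.02, -0.0, -0.0], 'tcp_pos': [0.574, 0.0, 0.23], 'orientation': [-0.001, 0.707, 0.707, -0.001], 'wrist_force': [0.584, -0.64, -1.547], 'ft_torque': [0.029, 0.038, -0.001], 'finger_gap': 0.085}
scene [[499.2, 0.0, 259.5], [0.0, 499.2, 188.9], [0.0, 0.0, 1.0]] [[-0.667, 0.745, 0.022], [0.466, 0.439, -0.768], [-0.582, -0.502, -0.64]] [0.339, -0.11, 2.129]
side [[360.2, 0.0, 249.5], [0.0, 360.2, 190.1], [0.0, 0.0, 1.0]] [[0.888, -0.46, -0.015], [-0.311, -0.576, -0.756], [0.339, 0.676, -0.654]] [-0.479, 0.318, 1.244]
wrist [[297.3, 0.0, 255.0], [0.0, 297.3, 187.9], [0.0, 0.0, 1.0]] [[1.0, -0.001, -0.002], [-0.0, -0.954, 0.299], [-0.002, -0.299, -0.954]] [-0.573, -0.039, 0.38]
```

View pics/scene0.png

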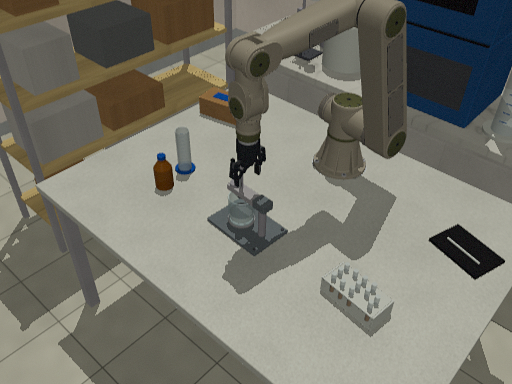

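View pics/side0.png

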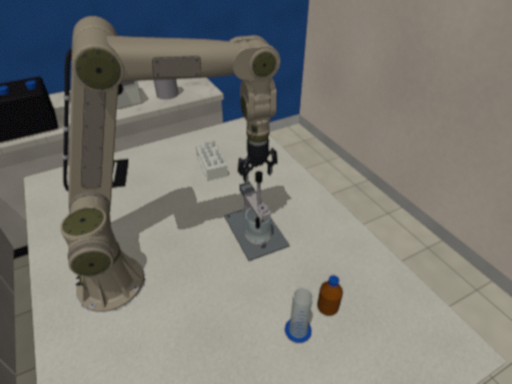

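The scene view shows the gauge base around (248,228), with the post nearest the camera. In the side view the knob is around (259,180), the peg at (258,222) and the base corners at about (286,240) and (225,215).

```bash
python3 - <<'E'
import cv2,numpy as np
a=cv2.imread("pics/scene0.png")[140:260,195:305];b=cv2.imread("pics/side0.png")[140:260,205:305]
r=lambda i,w:cv2.resize(i,(w,600*1),interpolation=cv2.INTER_CUBIC)
cv2.imwrite("pics/crop0.png",np.hstack([cv2.resize(a,(400,436),interpolation=3),cv2.resize(b,(400,480),interpolation=3)[:436]]))
E
```

```text
(no output)
```

View pics/wrist0.png

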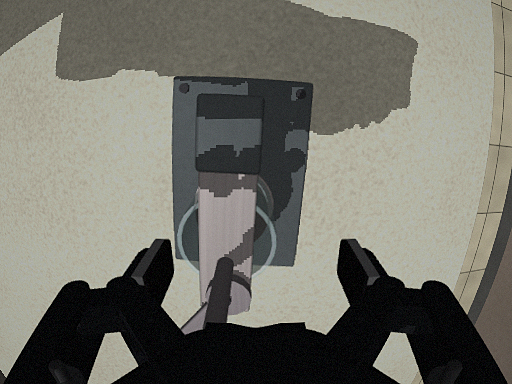

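View pics/crop0.png

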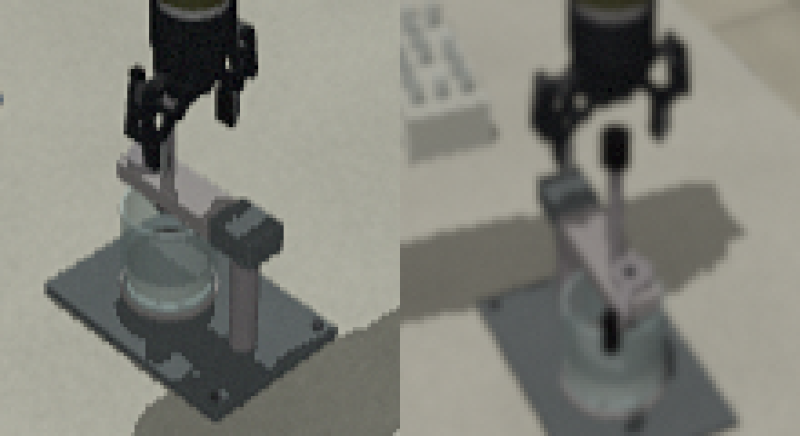

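The wrist view shows the base corners at about (176,77), (313,83), (294,266) and (176,262), the arm running down the image, and a dark rod around (225,262) to (213,325). I'll cast these onto planes.

```bash
cat > h.py <<'E'
import numpy as np,cv2,pickle
def ray(c,p,fish=False):
    K,R,t=(np.array(c[k]) for k in("K","R","t"))
    u=(np.array(p,float)-K[:2,2])/K[0,0]
    if fish:
        r=np.hypot(*u);d=np.r_[u/r*np.sin(r),np.cos(r)]
    else: d=np.r_[u,1]
    return -R.T@t,R.T@d/np.linalg.norm(d)
def plane(c,p,z,fish=False):
    o,d=ray(c,p,fish);return o+d*(z-o[2])/d[2]
def proj(c,X,fish=False):
    K,R,t=(np.array(c[k]) for k in("K","R","t"));v=R@np.array(X)+t
    if fish:
        n=np.hypot(*v[:2]);u=v[:2]/n*np.arctan2(n,v[2])
    else:u=v[:2]/v[2]
    return K[0,0]*u+K[:2,2]
def tri(rs):
    A=0;b=0
    for o,d in rs:
        P=np.eye(3)-np.outer(d,d);A=A+P;b=b+P@o
    return np.linalg.solve(A,b)
E
python3 - <<'E'
from h import *
np.set_printoptions(precision=4,suppress=True)
d=pickle.load(open("c0.pkl","rb"));w=d["wrist"]
q=[plane(w,p,.015,True) for p in[(176,77),(313,83),(294,266),(176,262)]]
for a in q:print(a)
m=[np.linalg.norm(q[i]-q[(i+1)%4]) for i in range(4)];print("edges .17 .25",np.array(m))
# rigid fit of corners
S=np.array([[-85,155],[85,155],[85,-95],[-85,-95]])/1e3;W=np.array(q)[:,:2]
a=S-S.mean(0);b=W-W.mean(0);th=np.arctan2((a[:,0]*b[:,1]-a[:,1]*b[:,0]).sum(),(a*b).sum())
R=np.array([[np.cos(th),-np.sin(th)],[np.sin(th),np.cos(th)]]);o=W.mean(0)-R@S.mean(0)
print("yaw",th,"o",o)
# side: black knob & peg blobs
for n,p in(("side",(259,179)),("scene",(243,170))):
  print(n,"cam",ray(d[n],p)[0])
print("knob from side at z.3",plane(d["side"],(259,180),.296))
im=d["side"]["image"]
for nm,X in(("knob",[*o,.3]),("peg0",[*(o+R@(np.array([0,-.028])+.085*np.array([-.643,-.766]))),.19])):
  print(nm,X,[proj(d[n],X,n=="wrist") for n in d])
E
```

```text
[0.4777 0.104  0.015 ]
[0.6425 0.095  0.015 ]
[ 0.6282 -0.1526  0.015 ]
[ 0.4591 -0.1482  0.015 ]
edges .17 .25 [0.165  0.248  0.1692 0.2528]
yaw -0.05766590585254691 o [ 0.5501 -0.0554]
side cam [ 0.1021 -0.8779  1.047 ]
scene cam [1.5159 0.8646 1.2711]
knob from side at z.3 [ 0.5421 -0.0715  0.296 ]
knob [np.float64(0.5501413586373652), np.float64(-0.055414688211051596), 0.3] [array([240.4757, 156.0699]), array([258.8252, 175.6499]), array([204.559 , 411.2162])]
peg0 [np.float64(0.49021090994540245), np.float64(-0.14521993552199672), 0.19] [array([233.9102, 163.5778]), array([255.7865, 222.1041]), array([166.7052, 354.0517])]
```

The corner fit gives base edges of 165/248/169/253 mm against the true 170/250. It puts the probe axis near (0.550, -0.055) with yaw about -0.06, and the predicted knob and peg pixels match the side view. The gripper stands right beside the knob, so I'll go straight up first.

```bash
python3 -m crank '{"travel":[[0,0,-1],[0,0,-2],[0,0,-3],[0,0,-3]],"turn":[0,0,0,0]}' && python3 -m crank '{"travel":[[-0.9,-0.2,0],[-1.8,-0.4,0],[-2.7,-0.6,0],[-3.25,-0.6,0],[-3.25,-0.6,0]],"turn":[0,0,0,0,0]}'
python3 - <<'E'
from workcell import *
from h import *
s=get_state();print(s["tcp_pos"],s["clock"])
c=read_camera("wrist");pickle.dump(c,open("c1.pkl","wb"));cv2.imwrite("pics/w1.png",c["image"][:,:,::-1])
print(proj(c,[.55,-.055,.296],True))
E
```

```text
clock: 0.48
tcp_pos: [0.577, -0.0003, 0.3596]
orientation: [0.005, 0.707, 0.707, 0.004]
wrist_force: [0.3, -0.1, 1.3]
finger_gap: 0.0852
clock: 0.9
tcp_pos: [0.5506, -0.1341, 0.3506]
orientation: [0.0, 0.709, 0.705, -0.001]
wrist_force: [-0.6, 0.8, -0.3]
finger_gap: 0.0853
[ 0.55059287 -0.13405567  0.35062789] 0.9
[255.2118489   92.41064845]
```

View pics/w1.png

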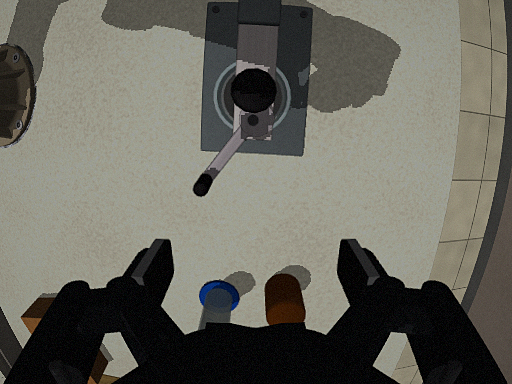

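The knob is at about (253,90), right above the column ring, with the lever down-left and its peg top at about (202,186). The cylinder and bottle lie farther off in -y. I'll measure the blobs next.

```bash
python3 - <<'E'
from h import *
np.set_printoptions(precision=4,suppress=True)
c=pickle.load(open("c1.pkl","rb"));im=c["image"]
m=(im.max(2)<42).astype(np.uint8);m[225:]=0
n,l,st,ce=cv2.connectedComponentsWithStats(m)
for i in range(1,n):
  if st[i,4]>60:
    cn=cv2.findContours((l==i).astype(np.uint8),0,1)[0][0];print(st[i],ce[i],cv2.minEnclosingCircle(cn))
o,_=ray(c,(255,190),True);print("cam",o)
for z in(.318,.312,.306):print("knob top",z,plane(c,(253,90),z,True), "halfwidth",plane(c,(275.5,90),z,True)[0]-plane(c,(253,90),z,True)[0])
for p in[(201,187),(203,185)]:
  P=plane(c,p,.213,True);print("peg",P)
q=[plane(c,p,.015,True) for p in[(302,156),(201,152),(207,3),(312,8)]]
print(np.array(q))
E
```

```text
[ 205    0  108  109 3332] [269.8703  33.6849] ((257.18115234375, 54.33436965942383), 71.1359634399414)
[ 10  45  26  98 416] [27.1346 87.0721] ((14.5, 93.5), 48.564491271972656)
[   0   49   25   89 1129] [ 7.4721 95.6112] ((8.0, 93.04545593261719), 44.05690383911133)
[ 224   69   57   48 1788] [252.1051  91.1499] ((252.27442932128906, 96.08646392822266), 28.568321228027344)
[248 114  10  12  95] [252.5053 119.7579] ((252.5129852294922, 119.60389709472656), 5.627427577972412)
[193 174  20  22 296] [202.4595 184.5709] ((202.5, 184.5), 11.85336971282959)
cam [ 0.55   -0.0583  0.4933]
knob top 0.318 [ 0.5487 -0.0539  0.318 ] halfwidth 0.013049577622296638
knob top 0.312 [ 0.5487 -0.0538  0.312 ] halfwidth 0.013496211153987359
knob top 0.306 [ 0.5486 -0.0536  0.306 ] halfwidth 0.013942844685677969
peg [ 0.4953 -0.1451  0.213 ]
peg [ 0.4975 -0.1431  0.213 ]
[[ 0.6266 -0.1538  0.015 ]
 [ 0.46   -0.146   0.015 ]
 [ 0.4737  0.102   0.015 ]
 [ 0.6418  0.0931  0.015 ]]
```

```bash
python3 -m crank '{"travel":[[0.8,0,0],[1.6,0,0],[1.97,-0.04,0],[1.97,-0.04,0],[1.97,-0.04,0]],"turn":[0,0,0,0,0]}' && python3 -m crank '{"travel":[[0,0,0.5],[0,0,1.1],[0,0,1.6],[0,0,1.95],[0,0,1.95]],"turn":[0,0,0,0,0]}'
```

```text
clock: 1.37
tcp_pos: [0.5493, -0.0495, 0.3514]
orientation: [0.0, 0.706, 0.708, 0.0]
wrist_force: [0.6, -1.1, -0.1]
finger_gap: 0.0854
clock: 1.78
tcp_pos: [0.5478, -0.0513, 0.2698]
orientation: [-0.002, 0.707, 0.707, -0.002]
wrist_force: [0.1, -0.8, 0.6]
finger_gap: 0.0854
```

```bash
python3 -m crank '{"travel":[[-0.03,0.0,0],[-0.03,0,0],[-0.03,0,0],[-0.03,0,0],[-0.03,0,0]],"turn":[0,0,0,0,0]}' 26 40; python3 -m crank '{"travel":[[0,0,0],[0,0,0],[0,0,0],[0,0,0],[0,0,0]],"turn":[0,0,0,0,0]}' 20 40
python3 - <<'E'
from workcell import *
from h import *
c=read_camera("side");d=read_camera("scene")
f=lambda c,y,x:cv2.resize(np.ascontiguousarray(c["image"][y:y+120,x:x+80,::-1]),(400,600),interpolation=3)
cv2.imwrite("pics/g1.png",np.hstack([f(c,130,215),f(d,120,205)]))
E
```

```text
clock: 2.2
tcp_pos: [0.5499, -0.0527, 0.2743]
orientation: [0.001, 0.707, 0.707, 0.0]
wrist_force: [0.5, -1.4, 3.3]
finger_gap: 0.0273
clock: 2.62
tcp_pos: [0.5499, -0.0526, 0.2738]
orientation: [0.001, 0.707, 0.707, 0.0]
wrist_force: [0.2, -1.3, 4.6]
finger_gap: 0.0271
```

View pics/g1.png

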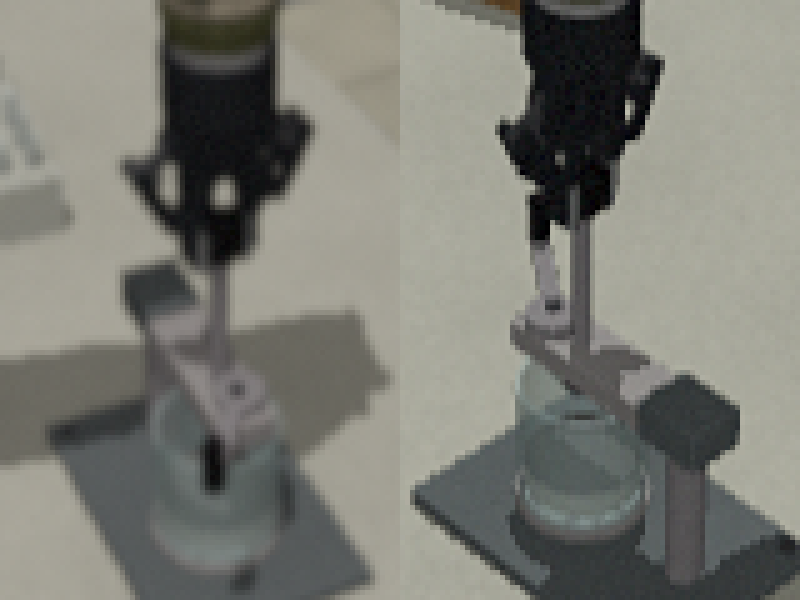

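The gap of 27.1 mm and both views show the knob held between the pads. Now I'll lower it, watching the force.

```bash
python3 -m crank '{"travel":[[0,0,0.1],[0,0,0.2],[0,0,0.3],[0,0,0.4],[0,0,0.5]],"turn":[0,0,0,0,0]}'; python3 -m crank '{"travel":[[0,0,0.03],[0,0,0.06],[0,0,0.09],[0,0,0.12],[0,0,0.15]],"turn":[0,0,0,0,0]}';python3 -m crank '{"travel":[[0,0,0.03],[0,0,0.06],[0,0,0.09],[0,0,0.12],[0,0,0.15]],"turn":[0,0,0,0,0]}'
```

```text
clock: 3.13
tcp_pos: [0.5498, -0.0526, 0.253]
orientation: [0.0, 0.707, 0.707, 0.0]
wrist_force: [2.7, -2.3, 4.5]
finger_gap: 0.0272
clock: 3.55
tcp_pos: [0.5498, -0.0526, 0.2475]
orientation: [0.0, 0.707, 0.707, 0.0]
wrist_force: [3.9, -2.9, 3.8]
finger_gap: 0.0269
clock: 3.97
tcp_pos: [0.5498, -0.0526, 0.2414]
orientation: [0.001, 0.707, 0.707, 0.0]
wrist_force: [4.6, -2.9, 4.2]
finger_gap: 0.0268
```

```bash
python3 -m crank '{"travel":[[0,0,0.02],[0,0,0.04],[0,0,0.06],[0,0,0.07]],"turn":[0,0,0,0]}'; python3 -m crank '{"travel":[[0,0,0.02],[0,0,0.04],[0,0,0.06],[0,0,0.07]],"turn":[0,0,0,0]}'
```

```text
clock: 4.3
tcp_pos: [0.5498, -0.0526, 0.2386]
orientation: [0.0, 0.707, 0.707, 0.0]
wrist_force: [4.1, -2.8, 5.0]
finger_gap: 0.0272
clock: 4.63
tcp_pos: [0.5498, -0.0526, 0.2358]
orientation: [0.0, 0.707, 0.707, 0.0]
wrist_force: [4.9, -2.8, 4.5]
finger_gap: 0.0267
```

```bash
python3 -m crank '{"travel":[[0,0,0.02],[0,0,0.04],[0,0,0.06],[0,0,0.07]],"turn":[0,0,0,0]}'; python3 -m crank '{"travel":[[0,0,0.02],[0,0,0.04],[0,0,0.06],[0,0,0.07]],"turn":[0,0,0,0]}'
```

```text
clock: 4.97
tcp_pos: [0.5498, -0.0526, 0.233]
orientation: [0.0, 0.707, 0.707, 0.0]
wrist_force: [4.1, -3.1, 5.5]
finger_gap: 0.027
clock: 5.3
tcp_pos: [0.5498, -0.0526, 0.2302]
orientation: [0.0, 0.707, 0.707, 0.0]
wrist_force: [4.5, -2.5, 4.6]
finger_gap: 0.0271
```

```bash
python3 -m crank '{"travel":[[0,0,0.02],[0,0,0.04],[0,0,0.06],[0,0,0.07]],"turn":[0,0,0,0]}'; python3 -m crank '{"travel":[[0,0,0.02],[0,0,0.04],[0,0,0.06],[0,0,0.07]],"turn":[0,0,0,0]}'
```

```text
clock: 5.63
tcp_pos: [0.5498, -0.0526, 0.2274]
orientation: [0.0, 0.707, 0.707, 0.0]
wrist_force: [4.7, -3.3, 4.6]
finger_gap: 0.027
clock: 5.97
tcp_pos: [0.5498, -0.0526, 0.2246]
orientation: [0.0, 0.707, 0.707, 0.0]
wrist_force: [3.9, -2.9, 4.0]
finger_gap: 0.027
```

```bash
python3 -m crank '{"travel":[[0,0,0.02],[0,0,0.04],[0,0,0.06],[0,0,0.07]],"turn":[0,0,0,0]}'; python3 -m crank '{"travel":[[0,0,0.02],[0,0,0.04],[0,0,0.06],[0,0,0.07]],"turn":[0,0,0,0]}'
python3 - <<'E'
from workcell import *
from h import *
d=read_camera("scene");c=read_camera("side")
f=lambda c,y,x:cv2.resize(np.ascontiguousarray(c["image"][y:y+100,x:x+67,::-1]),(400,600),interpolation=3)
cv2.imwrite("pics/g2.png",np.hstack([f(c,165,220),f(d,150,205)]))
E
```

```text
clock: 6.3
tcp_pos: [0.5498, -0.0526, 0.2218]
orientation: [0.0, 0.707, 0.707, 0.0]
wrist_force: [3.8, -2.8, 4.2]
finger_gap: 0.0271
clock: 6.63
tcp_pos: [0.5499, -0.0526, 0.219]
orientation: [0.0, 0.707, 0.707, 0.0]
wrist_force: [3.9, -2.9, 3.8]
finger_gap: 0.0274
```

View pics/g2.png

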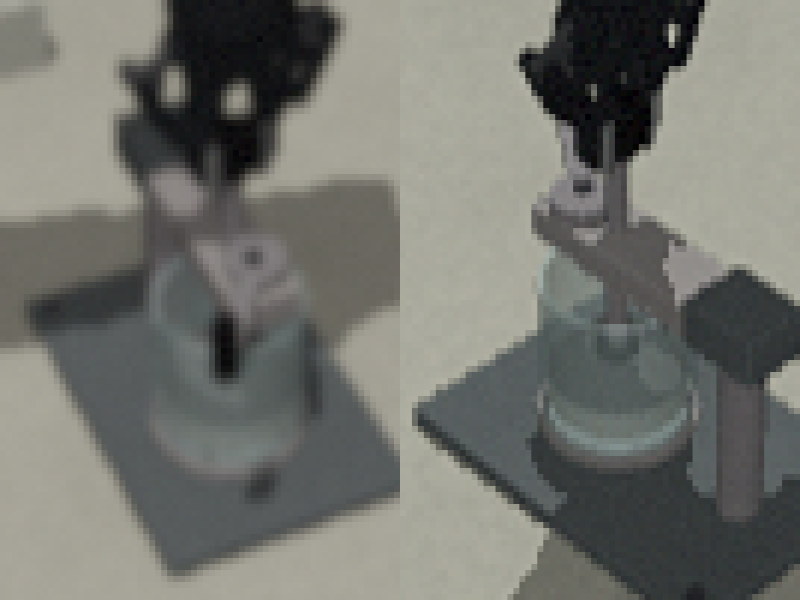

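In the scene crop the rod and foot hang inside the column at about (615,345). The bed's light band is lower, at about (615,420), so there's no contact yet. Continuing.

```bash
python3 -m crank '{"travel":[[0,0,0.02],[0,0,0.04],[0,0,0.06],[0,0,0.07]],"turn":[0,0,0,0]}'; python3 -m crank '{"travel":[[0,0,0.02],[0,0,0.04],[0,0,0.05]],"turn":[0,0,0]}'
```

```text
clock: 7.07
tcp_pos: [0.5498, -0.0526, 0.2162]
orientation: [0.0, 0.707, 0.707, 0.0]
wrist_force: [4.8, -3.5, 4.9]
finger_gap: 0.0269
clock: 7.32
tcp_pos: [0.5498, -0.0526, 0.2142]
orientation: [0.0, 0.707, 0.707, 0.0]
wrist_force: [5.0, -2.7, 2.9]
finger_gap: 0.0272
```

```bash
python3 -m crank '{"travel":[[0,0,0.02],[0,0,0.04],[0,0,0.05]],"turn":[0,0,0]}'; python3 -m crank '{"travel":[[0,0,0.02],[0,0,0.04],[0,0,0.05]],"turn":[0,0,0]}'
```

```text
clock: 7.57
tcp_pos: [0.5498, -0.0526, 0.2122]
orientation: [0.0, 0.707, 0.707, 0.0]
wrist_force: [4.3, -3.2, 4.0]
finger_gap: 0.0269
clock: 7.82
tcp_pos: [0.5498, -0.0526, 0.2102]
orientation: [0.0, 0.707, 0.707, 0.0]
wrist_force: [4.2, -2.7, 4.5]
finger_gap: 0.0272
```

```bash
python3 -m crank '{"travel":[[0,0,0.02],[0,0,0.04],[0,0,0.05]],"turn":[0,0,0]}'
```

```text
clock: 8.07
tcp_pos: [0.5498, -0.0526, 0.2082]
orientation: [0.0, 0.707, 0.707, 0.0]
wrist_force: [4.8, -3.3, 4.2]
finger_gap: 0.0271
```

```bash
python3 -m crank '{"travel":[[0,0,0.02],[0,0,0.04],[0,0,0.05]],"turn":[0,0,0]}'; python3 -m crank '{"travel":[[0,0,0.02],[0,0,0.04],[0,0,0.05]],"turn":[0,0,0]}'
```

```text
clock: 8.32
tcp_pos: [0.5498, -0.0526, 0.2062]
orientation: [0.0, 0.707, 0.707, 0.0]
wrist_force: [3.9, -3.7, 3.9]
finger_gap: 0.0272
clock: 8.57
tcp_pos: [0.5498, -0.0526, 0.2043]
orientation: [0.001, 0.707, 0.707, 0.0]
wrist_force: [3.6, -3.6, 5.8]
finger_gap: 0.0274
```

```bash
python3 -m crank '{"travel":[[0,0,0.02],[0,0,0.04],[0,0,0.05]],"turn":[0,0,0]}'
```

```text
clock: 8.82
tcp_pos: [0.5499, -0.0526, 0.2026]
orientation: [0.001, 0.707, 0.707, 0.0]
wrist_force: [2.8, -3.4, 7.1]
finger_gap: 0.0273
```

```bash
python3 -m crank '{"travel":[[0,0,0.02],[0,0,0.04],[0,0,0.05]],"turn":[0,0,0]}'
```

```text
clock: 9.07
tcp_pos: [0.5499, -0.0526, 0.2014]
orientation: [0.001, 0.707, 0.707, 0.0]
wrist_force: [2.0, -2.3, 13.8]
finger_gap: 0.0272
```

The spring signature (5.8, then 7.1, then 13.8 N) and then a hard stop: the foot is on the bed. Travel is 72.4 mm, so the probe reads at most 0.0844 and this isn't the slide's end. I'll relax the push a little and let go.

```bash
python3 -m crank '{"travel":[[0,0,-0.02],[0,0,-0.02],[0,0,-0.02]],"turn":[0,0,0]}'; python3 -m crank '{"travel":[[0,0,0],[0,0,0],[0,0,0],[0,0,0],[0,0,0]],"turn":[0,0,0,0,0]}' 60; python3 -m crank '{"travel":[[0,0,-0.5],[0,0,-1.3],[0,0,-2.1],[0,0,-2.6],[0,0,-2.6]],"turn":[0,0,0,0,0]}'; python3 -m crank '{"travel":[[-0.9,0,0],[-1.8,0,0],[-2.2,0,0],[-2.2,0,0],[-2.2,0,0]],"turn":[0,0,0,0,0]}'
python3 - <<'E'
from workcell import *
from h import *
c=read_camera("wrist");pickle.dump(c,open("c2.pkl","wb"));cv2.imwrite("pics/w2.png",c["image"][:,:,::-1])
print(get_state()["tcp_pos"])
E
```

```text
clock: 9.32
tcp_pos: [0.5499, -0.0526, 0.2015]
orientation: [0.001, 0.707, 0.707, 0.0]
wrist_force: [2.9, -3.9, 6.5]
finger_gap: 0.0271
clock: 9.73
tcp_pos: [0.5487, -0.052, 0.2002]
orientation: [-0.001, 0.707, 0.707, -0.0]
wrist_force: [-0.4, 0.2, -0.4]
finger_gap: 0.0599
clock: 10.15
tcp_pos: [0.551, -0.0527, 0.3097]
orientation: [0.003, 0.707, 0.707, 0.002]
wrist_force: [-0.2, 0.6, 0.3]
finger_gap: 0.0602
clock: 10.57
tcp_pos: [0.5489, -0.1409, 0.3038]
orientation: [-0.001, 0.708, 0.706, -0.0]
wrist_force: [0.5, -0.4, -0.2]
finger_gap: 0.06
[ 0.5489698  -0.14008811  0.30403043]
```

View pics/w2.png

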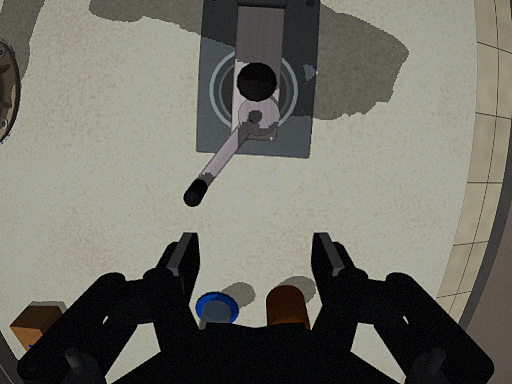

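The knob is now lower, with its top at about (257,81). The column ring is still centred around (254,90), and the peg top is at about (193,196).

```bash
python3 - <<'E'
from h import *
np.set_printoptions(precision=4,suppress=True)
c=pickle.load(open("c2.pkl","rb"));im=c["image"]
m=(im.max(2)<42).astype(np.uint8)[165:215,175:215]
cn=max(cv2.findContours(m,0,1)[0],key=cv2.contourArea);print(cv2.boundingRect(cn),cv2.minAreaRect(cn))
for p in[(193,196),(194,194)]:print("peg top",plane(c,p,.213,True))
print("knob",plane(c,(257,81),.24,True),plane(c,(277,81),.24,True))
th=-.055;R=np.array([[np.cos(th),-np.sin(th)],[np.sin(th),np.cos(th)]]);o=np.array([.5495,-.0545])
for L in(0,.05,.1,.15,.35,.6,.85,1.1,1.3,1.4,1.43):
  a=np.arctan2(-.766,-.643)+L;P=o+R@(np.array([0,-.028])+.085*np.array([np.cos(a),np.sin(a)]))
  print(L,P,proj(c,[*P,.213],True),proj(c,[*P,.168],True))
E
```

```text
(9, 14, 24, 28) ((20.58000373840332, 27.560001373291016), (17.200000762939453, 29.000001907348633), 36.869895935058594)
peg top [ 0.4953 -0.1453  0.213 ]
peg top [ 0.4963 -0.1435  0.213 ]
knob [ 0.5493 -0.0536  0.24  ] [ 0.5629 -0.0535  0.24  ]
0 [ 0.4898 -0.1445] [186.6268 195.0275] [196.5701 180.4379]
0.05 [ 0.493  -0.1473] [190.4936 198.1988] [199.8632 183.1723]
0.1 [ 0.4963 -0.15  ] [194.5039 201.1783] [203.2821 185.7427]
0.15 [ 0.4997 -0.1525] [198.6483 203.9603] [206.8185 188.144 ]
0.35 [ 0.5146 -0.1606] [216.3703 213.0145] [221.9702 195.9672]
0.6 [ 0.535  -0.1665] [240.3394 219.3813] [242.5098 201.4753]
0.85 [ 0.5562 -0.1671] [265.1102 219.9889] [263.7562 201.9996]
1.1 [ 0.5768 -0.1624] [289.3586 214.8082] [284.5405 197.5139]
1.3 [ 0.5921 -0.1551] [307.499 206.643] [300.0581 190.4543]
1.4 [ 0.5992 -0.1503] [315.9249 201.2959] [307.2501 185.8373]
1.43 [ 0.6012 -0.1487] [318.3519 199.5353] [309.3192 184.3181]
```

```bash
python3 -m crank '{"travel":[[-0.1,-0.6,0],[-0.17,-1.35,0],[-0.17,-1.35,0],[-0.17,-1.35,0]],"turn":[0,0,0,0]}'; python3 -m crank '{"travel":[[0,0,0.7],[0,0,1.4],[0,0,2.0],[0,0,2.0],[0,0,2.0]],"turn":[0,0,0,0,0]}'
```

```text
clock: 10.95
tcp_pos: [0.4944, -0.1459, 0.3052]
orientation: [-0.0, 0.707, 0.707, 0.0]
wrist_force: [0.1, 0.4, -0.3]
finger_gap: 0.06
clock: 11.37
tcp_pos: [0.4953, -0.1461, 0.2242]
orientation: [-0.001, 0.707, 0.708, -0.0]
wrist_force: [0.4, -0.3, -0.3]
finger_gap: 0.0601
```

```bash
python3 -m crank '{"travel":[[-0.02,0,0.4],[-0.02,0,0.8],[-0.02,0,1.1],[-0.02,0,1.1],[-0.02,0,1.1]],"turn":[0,0,0,0,0]}'; python3 -m crank '{"travel":[[0,0,0],[0,0,0],[0,0,0],[0,0,0],[0,0,0]],"turn":[0,0,0,0,0]}' 10 50
python3 - <<'E'
from workcell import *
from h import *
c=read_camera("wrist");cv2.imwrite("pics/w3.png",c["image"][:,:,::-1])
d=read_camera("scene");c=read_camera("side")
f=lambda c,y,x:cv2.resize(np.ascontiguousarray(c["image"][y:y+100,x:x+67,::-1]),(400,600),interpolation=3)
cv2.imwrite("pics/g3.png",np.hstack([f(c,165,220),f(d,150,205)]))
E
```

```text
clock: 11.78
tcp_pos: [0.4964, -0.1481, 0.1823]
orientation: [0.001, 0.707, 0.707, 0.0]
wrist_force: [-0.4, 0.2, 0.9]
finger_gap: 0.0603
clock: 12.2
tcp_pos: [0.4958, -0.1484, 0.182]
orientation: [0.001, 0.707, 0.707, 0.0]
wrist_force: [-1.1, -1.8, 4.5]
finger_gap: 0.0142
```

View pics/g3.png

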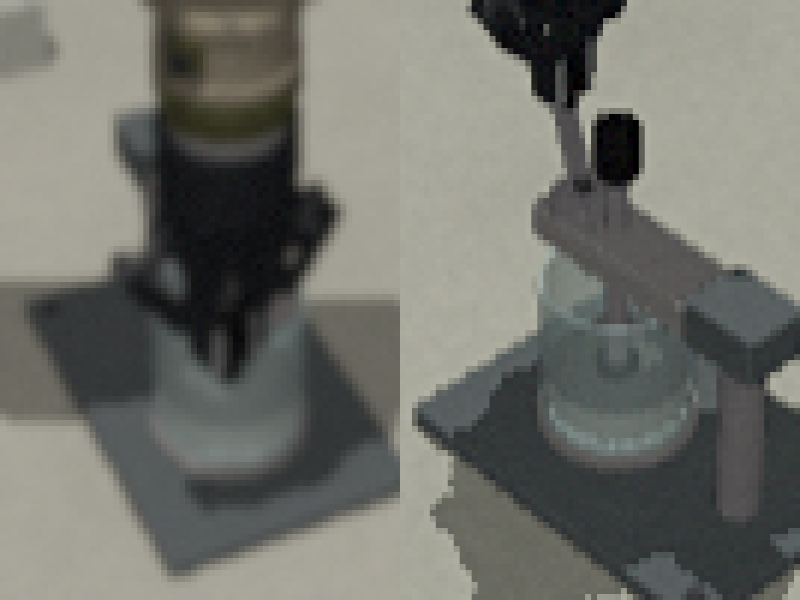

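The peg is held (gap 14.2 mm) and the knob stands free, with the foot down on the bed and the column unmoved. Now I'll follow the arc.

```bash
python3 -m crank '{"travel":[[-0.06,0.08,0],[-0.13,0.19,0],[-0.21,0.32,0],[-0.28,0.475,0]],"turn":[0,0,0,0]}'; python3 -m crank '{"travel":[[-0.05,0.12,0],[-0.09,0.25,0],[-0.12,0.38,0],[-0.15,0.51,0]],"turn":[0,0,0,0]}'
```

```text
clock: 12.68
tcp_pos: [0.5128, -0.1605, 0.1818]
orientation: [0.0, 0.707, 0.707, -0.002]
wrist_force: [-6.4, -4.7, 7.7]
finger_gap: 0.0143
clock: 13.02
tcp_pos: [0.5313, -0.1684, 0.1818]
orientation: [-0.0, 0.708, 0.706, -0.005]
wrist_force: [-15.5, -9.9, 8.7]
finger_gap: 0.0144
```

```bash
python3 -m crank '{"travel":[[-0.04,0.13,0],[-0.06,0.26,0],[-0.06,0.4,0],[-0.06,0.53,0]],"turn":[0,0,0,0]}'; python3 -m crank '{"travel":[[0.02,0.13,0],[0.05,0.26,0],[0.08,0.39,0],[0.12,0.52,0]],"turn":[0,0,0,0]}'
```

```text
clock: 13.35
tcp_pos: [0.5517, -0.1722, 0.1818]
orientation: [0.0, 0.708, 0.706, -0.006]
wrist_force: [-18.0, -14.7, 11.2]
finger_gap: 0.0143
clock: 13.68
tcp_pos: [0.5728, -0.1682, 0.1816]
orientation: [0.001, 0.709, 0.706, -0.007]
wrist_force: [-21.1, -19.6, 10.6]
finger_gap: 0.0142
```

```bash
python3 -m crank '{"travel":[[0.03,0.13,0],[0.08,0.24,0],[0.14,0.34,0],[0.2,0.43,0],[0.2,0.43,0]],"turn":[0,0,0,0,0]}'; python3 -m crank '{"travel":[[0.04,0.07,0],[0.11,0.14,0],[0.18,0.2,0],[0.18,0.2,0]],"turn":[0,0,0,0]}'
```

```text
clock: 14.1
tcp_pos: [0.5929, -0.1579, 0.1816]
orientation: [0.001, 0.708, 0.706, -0.003]
wrist_force: [-1.8, -6.9, 3.3]
finger_gap: 0.0147
clock: 14.43
tcp_pos: [0.5995, -0.1527, 0.1816]
orientation: [0.002, 0.708, 0.706, -0.005]
wrist_force: [-11.5, -15.4, 6.7]
finger_gap: 0.0146
```

```bash
python3 -m crank '{"travel":[[0.03,0.04,0],[0.06,0.08,0],[0.08,0.1,0],[0.08,0.1,0]],"turn":[0,0,0,0]}'
```

```text
clock: 14.77
tcp_pos: [0.6013, -0.1519, 0.1816]
orientation: [0.002, 0.709, 0.705, -0.008]
wrist_force: [-17.6, -23.2, 8.0]
finger_gap: 0.0145
```

```bash
python3 -m crank '{"travel":[[0.03,0.04,0],[0.06,0.08,0],[0.08,0.1,0],[0.08,0.1,0]],"turn":[0,0,0,0]}'
```

```text
clock: 15.1
tcp_pos: [0.6058, -0.1498, 0.1816]
orientation: [0.003, 0.709, 0.705, -0.008]
wrist_force: [-16.9, -25.6, 5.6]
finger_gap: 0.0144
```

```bash
python3 -m crank '{"travel":[[0.03,0.04,0],[0.05,0.08,0],[0.06,0.1,0],[0.06,0.1,0]],"turn":[0,0,0,0]}'; python3 - <<'E'
from workcell import *
from h import *
d=read_camera("scene");c=read_camera("side")
f=lambda c,y,x:cv2.resize(np.ascontiguousarray(c["image"][y:y+100,x:x+67,::-1]),(400,600),interpolation=3)
cv2.imwrite("pics/g4.png",np.hstack([f(c,165,220),f(d,150,205)]))
E
```

```text
clock: 15.43
tcp_pos: [0.6096, -0.147, 0.1816]
orientation: [0.002, 0.709, 0.705, -0.008]
wrist_force: [-17.3, -24.8, 8.4]
finger_gap: 0.0149
```

View pics/g4.png

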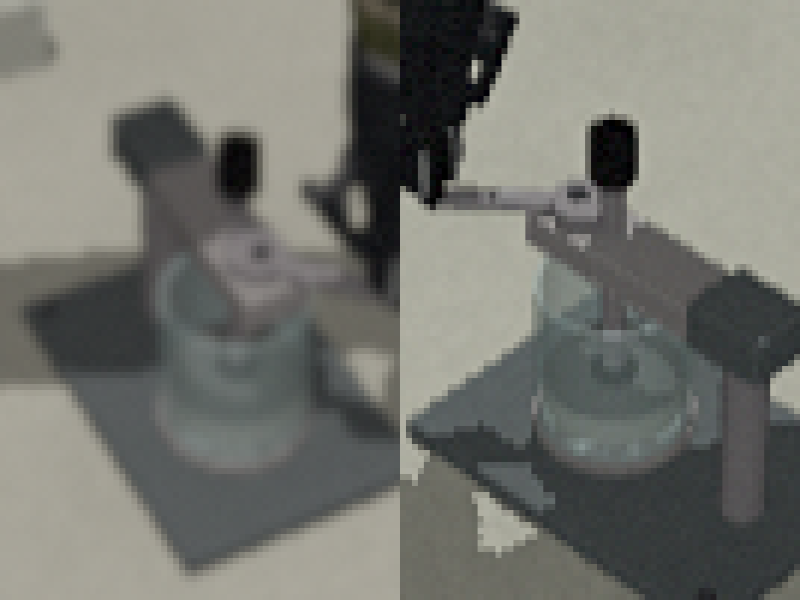

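Compared with the last view, the base corners have shifted by a pixel or two: at a steady ~30 N the whole stand has begun to slip, so the lever must be at its stop. I'll unload, release and check.

```bash
python3 -m crank '{"travel":[[-0.08,-0.05,0],[-0.15,-0.09,0],[-0.15,-0.09,0]],"turn":[0,0,0]}'; python3 -m crank '{"travel":[[0,0,0],[0,0,0],[0,0,0],[0,0,0]],"turn":[0,0,0,0]}' 50;  python3 -m crank '{"travel":[[0,0,-0.7],[0,0,-1.5],[0,0,-2.3],[0,0,-3.1],[0,0,-3.1]],"turn":[0,0,0,0,0]}';  python3 -m crank '{"travel":[[0,-0.7,0],[0,-1.4,0],[0,-1.4,0],[0,-1.4,0]],"turn":[0,0,0,0]}'
python3 - <<'E'
from workcell import *
from h import *
c=read_camera("wrist");pickle.dump(c,open("c3.pkl","wb"));cv2.imwrite("pics/w4.png",c["image"][:,:,::-1])
E
```

```text
clock: 15.78
tcp_pos: [0.6093, -0.1473, 0.1816]
orientation: [0.001, 0.708, 0.706, -0.002]
wrist_force: [-5.4, -6.8, 4.7]
finger_gap: 0.0142
clock: 16.12
tcp_pos: [0.6106, -0.1442, 0.1806]
orientation: [-0.0, 0.707, 0.707, 0.0]
wrist_force: [-0.4, -1.5, -0.5]
finger_gap: 0.0499
clock: 16.53
tcp_pos: [0.6126, -0.145, 0.3121]
orientation: [0.005, 0.707, 0.707, 0.002]
wrist_force: [-1.2, -0.1, 0.7]
finger_gap: 0.0498
clock: 16.87
tcp_pos: [0.5536, -0.1443, 0.3051]
orientation: [0.0, 0.707, 0.707, 0.0]
wrist_force: [-0.0, -0.1, 0.1]
finger_gap: 0.05
```

View pics/w4.png

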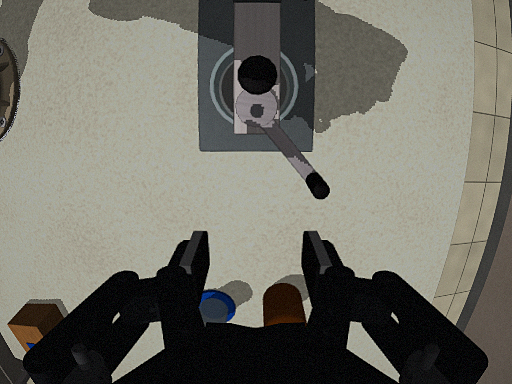

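The lever is now swung to the right, with its peg top at about (319,189). The base's front edge runs from (199,151) to (313,151), so the stand has yawed by a few hundredths of a radian. I'll measure the lock angle.

```bash
python3 - <<'E'
from h import *
np.set_printoptions(precision=4,suppress=True)
for f,cs,arm,kn,pg,ring in(("c2.pkl",[(197,153),(309,157)],[(240,6),(281,6)],(257,81),(193,197),(254,91)),("c3.pkl",[(200,151),(313,151)],0,(257,74),(319,189),(254,86))):
  c=pickle.load(open(f,"rb"))
  A,B=[plane(c,p,.015,True)[:2] for p in cs];e=B-A;th=np.arctan2(e[1],e[0])
  R=np.array([[np.cos(th),-np.sin(th)],[np.sin(th),np.cos(th)]])
  o=(A+B)/2+R@[0,.095]; K=plane(c,kn,.238,True)[:2]; P=plane(c,pg,.213,True)[:2]; pv=K+R@[0,-.028]
  v=R.T@(P-pv);print(f,"edge",np.linalg.norm(e),"yaw",th,"o",o,"knob",K,"peg",P,"r",np.linalg.norm(v),"lock",np.arctan2(v[1],v[0])-np.arctan2(-.766,-.643))
  print("  rim",plane(c,ring,.125,True)[:2])
  # straight base edges by Canny/Hough for yaw
  g=cv2.cvtColor(c["image"],cv2.COLOR_RGB2GRAY)
  m=cv2.Canny(g,40,100)
  L=cv2.HoughLinesP(m[140:165,190:320],1,np.pi/360,25,minLineLength=25,maxLineGap=5)
  print("  ",None if L is None else L[:4,0].tolist())
E
```

```text
c2.pkl edge 0.16732943706962983 yaw -0.039523355270920275 o [ 0.548  -0.0536] knob [ 0.5493 -0.0535] peg [ 0.4952 -0.1462] r 0.08362188581108346 lock 0.0526541032016854
  rim [ 0.5466 -0.0578]
   [[44, 14, 118, 18], [47, 0, 85, 1]]
c3.pkl edge 0.16875184611098534 yaw -0.0006285906609263567 o [ 0.5549 -0.0513] knob [ 0.5539 -0.0519] peg [ 0.6064 -0.1432] r 0.08220445814530379 lock 1.3905204253850383
  rim [ 0.5515 -0.0559]
   [[10, 11, 91, 11]]
```

The lock measures 1.39–1.41 rad and the knob is upright over the axis. I'll retreat up and check the knob height and column.

```bash
python3 -m crank '{"travel":[[0,0,-0.7],[0,0,-1.5],[0,0,-2.3],[0,0,-2.6],[0,0,-2.6]],"turn":[0,0,0,0,0]}'; python3 - <<'E'
from workcell import *
from h import *
np.set_printoptions(precision=4,suppress=True)
d=read_camera("scene");c=read_camera("side")
rs=[]
for n,k in(("scene",d),("side",c)):
  p=proj(k,[.554,-.052,.2205]);x,y=np.int32(p)
  m=(k["image"][y-12:y+12,x-12:x+12].max(2)<40).astype(np.uint8)
  nn,l,st,ce=cv2.connectedComponentsWithStats(m);i=1+st[1:,4].argmax() if nn>1 else 0
  print(n,"pred",p,"meas",ce[i]+[x-12,y-12],st[i]);rs.append(ray(k,ce[i]+[x-12,y-12]))
print("knob",tri(rs),get_state()["clock"])
f=lambda c,y,x:cv2.resize(np.ascontiguousarray(c["image"][y:y+100,x:x+67,::-1]),(400,600),interpolation=3)
cv2.imwrite("pics/g5.png",np.hstack([f(c,165,220),f(d,150,205)]))
E
```

```text
clock: 17.33
tcp_pos: [0.5566, -0.1452, 0.4124]
orientation: [0.003, 0.707, 0.707, 0.001]
wrist_force: [-0.0, 0.6, 0.3]
finger_gap: 0.0501
scene pred [240.4864 175.968 ] meas [240.0667 175.2933] [ 9  7  7 12 75]
side pred [259.2918 192.6729] meas [259.3673 192.6122] [10  8  6 10 49]
knob [ 0.5536 -0.0539  0.2223] 17.4333
```

View pics/g5.png

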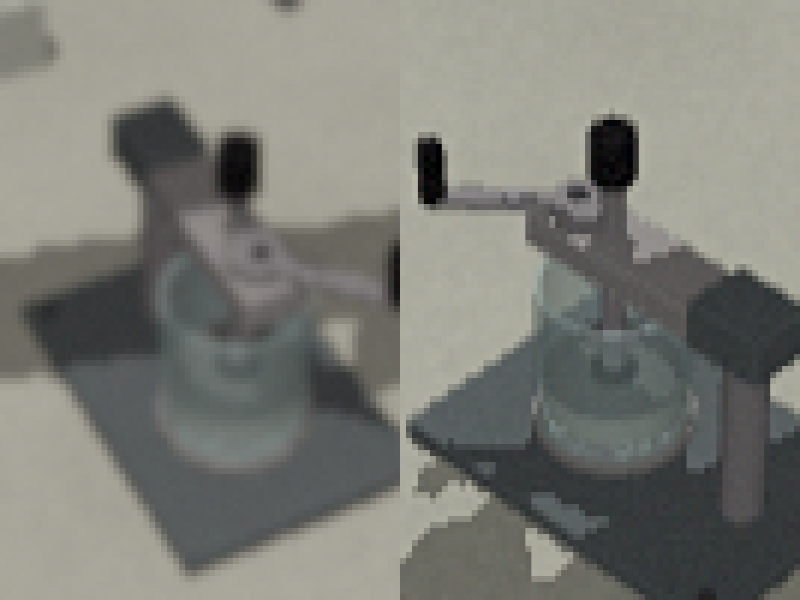

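The foot sits on the bed, the column is upright and the lever is fully over. The knob's height of 0.222 m agrees with the 0.2205 m implied when I let go. Handing in.

```bash
python3 -c "
from workcell import *
print(hand_in())"
```

```text
the job is handed in; nothing more can be done
None
```

The probe is down on the bed and clamped, the gripper is clear, and I handed the job in at about 17.4 s of the 51 s. One thing didn't go cleanly: the stand shifted slightly while I was locking the lever.

- **Probe:** I gripped it by the knob and lowered it until the force rose from about 4 N through the foot's spring to a firm stop at 13.8 N, after 72 mm of travel. I eased the push before letting go. In the last check the knob was at 0.222 m, against 0.2205 m expected from where I let go. The two agree within camera error, so the probe stayed at depth.
- **Lock:** I swung the lever round by its peg and let go. It measured about 1.39 rad from the camera and 1.41 rad from the grip position; its stop is at 1.4 rad.
- **Stand shift:** I pushed slightly past the lever's stop, at about 30 N. The whole stand, with the column on it, slid about 5 mm and turned about 0.04–0.05 rad. The column is still upright under the probe, but it isn't exactly where it started on the bench. I didn't try to push it back.
- **Bystanders:** I did not touch the cylinder, bottle or rack.

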